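# Set a covered dish on the viewing stage and draw the camera boom out to its mark

## Robot

A 6-joint arm with a two-finger parallel gripper is mounted at the origin on the work surface. World frame = base frame: x ahead of the robot, y to its left, z up, the work surface at z = 0. Lengths are in m, angles in rad, forces in N, time in s.
With the tool pointing down it reaches from about 0.4 to 0.825 m from the base axis. Payload 7 kg.
Tool frame: the origin (TCP) lies on the centre line of the jaws, within the pads' length; the fingertips stand 11 mm ahead of it and the grasp point (between the pads) lies 8 mm behind it; z points along the fingers, y is the direction in which the jaws open and shut (so a half turn about z gives the same grasp; the last joint's range is limited). The gripper opens to 88 mm and grips with 3 to 60 N. Pads are 19 mm wide; open, the fingers measure 130 mm over their backs; the gripper's body (78 mm by 193 mm) begins 47 mm behind the grasp point.
Start: joints at [-0.926, 0.359, 0.012, 0, -1.224, -0.288], TCP at [0.236, -0.632, 0.238] pointing down, gripper open.
Joint ranges: [-3.07, 3.07], [-1.43, 2.12], [-1.02, 1.25], [-3.03, 1.67], [-3.05, -0], [-3.03, 3.03]. Speed limits (rad/s): [2.39, 2.39, 3.01, 3.14, 3.14, 3.14].

## Interface

Orientations are given as [roll, pitch, yaw] about the fixed x, y, z axes, in that order (R = Rz(yaw) Ry(pitch) Rx(roll)).
In Python, from station import * gives the robot as it stands.
- The arm moves only by the tool play_rows, never from a script. Its argument "targets" is a list of rows, each a list of 7 numbers: the turn, a rotation vector about the world's x, y, z in rad, then the shift along the world's x, y, z in m, then the opening, from 0 (shut) to 1 (fully open). A call has 1 to 12 rows; each row shifts and turns the pose as measured when the row begins; what a row does not reach is not made up. A row lasts 1/8 s, in which the tool goes at most 62.5 mm and 10.7 degrees, less where a joint would pass 70% of its speed; a pose out of reach is approached as far as the arm can. A call is refused whole if a number of a shift passes 0.0625 or a number of a turn 0.188, either way. A call with a gripper value outside its range is refused whole. The fingers move at their own pace and stop on an object; "grip_force" is the grip in N (left out, the last holds). Time passes only in rows, so rows that do not move let the fingers close. It gives the time, the measured TCP pose, the force and the opening at its end, in the units of the state.
- get_state(): the state, without advancing time (a new reading comes with each control period).
- grab_frame(name): name is "scene" or "top" or "wrist"; returns (picture, depth): 480x640x3 uint8, blue, green, red; 480x640 float32, m along the optical axis (not along the pixel's ray), 0 where there is no reading.
- camera_params(name): a dict with "camera_matrix" (3x3 intrinsics, pixels), "extrinsics" (4x4, takes a point from world to camera coordinates); the wrist camera has in their place "hand_eye" (4x4, takes a point from camera to tool coordinates, whose origin is the TCP and whose axes are the flange's). Camera axes: x right, y up, looking along -z (the intrinsics and any distortion apply to the point x, -y, -z); pixel columns grow to the right and rows downward; lengths in m; the calibration is good to about 2 mm. The wrist camera is an equidistant fisheye: a pixel r from the principal point sees the ray r / f radians off the axis. A picture is of the moment at which its call begins: read the wrist's pose just before it. camera_params takes no time and is no camera call.
- job_done(): hands the job in, once; it reports no verdict.
The state is a dict: "t": time; "q": joint angles; "qd": joint speeds; "joint_efforts": joint torques, N m; "eef_pos": TCP position; "ee_rot": TCP orientation; "force": force on the tool from outside, world axes, zero at the start; "moment": the same for the moment, N m; "width": finger opening in m.
Only numpy, scipy, OpenCV 4.12 (cv2) and the standard library are available. Lean on these libraries where they do the work, as an engineer would, in place of code of your own. Each camera call takes 0.05 s, during which the arm holds its last target.

## Task

Put the small covered glass dish on the lit viewing stage, inside the ring marked on it, keeping it level and setting it down softly, and let go of it. Then squeeze the lock button on the boom's grip, draw the spring-loaded camera boom out over the dish until the scale's 120 mm line is at the edge of the sleeve, and keep holding it there: finish while still holding the boom at the mark, because it springs back when it is let go. Leave the other glassware, jars and tools where they stand.

Things in the scene. Friction and masses are not known exactly. Their poses are not given: they have to be found in the camera images.
- dish_center (a point): Centre of the small covered dish (loose, 70 g): straight-sided clear glass, flat clear overlapping cover, blue crystals inside, 56 mm in diameter, 22 mm high. The point is on its axis, half-way up (11 mm above its underside). It starts on the table (z = 0); no other small vessel holds blue crystals under a flat clear cover.
- stage_ring (a point): Centre of the black ring (70 mm in diameter) on top of the viewing stage, a white block 124 mm square, its flat top 40 mm above the table, on the fixed viewing stand (grey base plate 150 mm wide). Axes of the stand: z up, +y the way the boom is drawn out. The parked boom lies straight behind the ring (-y).
- grip (a point): Centre of the squeeze grip on the boom, level with the lock button, 197 mm above the table; axes of the stand. Upright grey block 24 mm across (x), 26 mm along the boom (y), top 20 mm above this point. 30 mm below this point begins a wider head block (36 x 36 mm). Straight behind (-y) and lower is the sleeve, top 170 mm above the table. In park the grip is 120 mm behind the ring.
- lock_button (a point): Centre of the outer face of the lock button: round, black, 18 mm in diameter, on the grip's +x face, 8 mm proud of it; it moves with the boom and is pressed towards -x. One grasp from above, closing along x, squeezes it against the bare -x face with its rubber pad: 32 mm over both before, 26 mm with the button fully in.
- lock (a joint): Travel of the lock button (m): 0 out, 0.006 fully in. Spring: light, 1 N at first, 2.5 N fully in. A stud in the sleeve's side, worked by the button, locks the boom in park until the button is more than about 0.0045 in.
- boom (a joint): How far the boom is drawn out of its sleeve (m): 0 parked and locked (as it always starts), 0.150 the end stop. It is the reading of the scale at the sleeve's edge (see scale_edge). A return spring pulls back with about 4.5 N in park, 6 N at 0.120; let go, it runs back to park and locks again. At 0.120 the camera is exactly over the ring.
- lens (a point): Centre of the camera's lens, under the boom's head, 104 mm below the grip's centre, 93 mm above the table, 53 mm above the stage. The camera is 43 mm wide, so in park its edge is about 98 mm from the ring's centre.
- basin: Bystander: open white porcelain basin, 72 mm wide, 30 mm high; origin at the centre of its underside.
- sample_jar: Bystander: small amber jar with a black cap, 42 mm wide, 52 mm high; origin at the centre of its underside.
- flask: Bystander: conical flask with dark contents, 80 mm wide, 120 mm high; origin at the centre of its underside.
- wash_bottle: Bystander: white wash bottle with a bent spout, 60 mm wide, 205 mm high; origin at the centre of its underside.
- reagent_jar: Bystander: white jar with a blue cap, 80 mm wide, 143 mm high; origin at the centre of its underside.
- beaker: Bystander: small glass beaker with a dropper in it, 48 mm wide, 65 mm high (dropper to about 105 mm); origin at the centre of its underside.
- spatula: Bystander: thin steel laboratory spatula 150 mm long lying flat; origin under its middle.
- scale_edge (a point): Point on the top of the boom's steel tube at the front edge of the sleeve's black collar, where the scale is read; fixed to the stand, 161 mm above the table. Black lines each 10 mm, longer ones each 50 mm, no figures: the zero line is at the edge in park, and the 120 mm line is the second short line after the second long one to come out (not counting zero).
Things that resemble listed ones, but are neither listed nor needed, are in the scene too. What is shaped like the part that bears dish_center but green or red is not meant.

How it is judged:
By the outcome, as a careful person would: the job done as asked, in the order asked, and still so for the second after the job is handed in, while the arm keeps its last pose, push and grip.
It also fails if it takes over 51 s, if anything falls off the work surface, if the arm or the gripper's body presses on something with over 40 N, if the wrist force passes 120 N, or if a joint passes its speed limit or range.

## Working session

There is one attempt and no reset: what is moved stays moved. The work goes in short steps, Python scripts to look and compute and a tool call to move; the robot and the scene stay as the last step left them, time stands still between calls to the robot, and variables do not carry over. Pictures are saved under pics/ and viewed, and the job is handed in when it is done.

Besides the shell and the picture viewer there is one more tool, called after "Emit:" in YAML: its name, and indented under it one key for each argument. play_rows: Moves the arm, as the interface text tells. Its arguments: {"type":"object","properties":{"targets":{"type":"array","items":{"type":"array","items":{"type":"number"}}},"grip_force":{"type":"number"}},"required":["targets"]}

```bash
ls; mkdir -p pics; python3 - <<'E'
from station import *
import cv2,numpy as np,pickle
s=get_state();print(s)
for n in ["scene","top","wrist"]:
    im,d=grab_frame(n);cv2.imwrite(f"pics/{n}0.png",im);np.savez(f"pics/{n}0.npz",im=im,d=d);print(n,camera_params(n),im.shape)
E
```

```text
pics
{'t': 0.0, 'q': array([-9.25900761e-01,  3.59395898e-01,  1.10790953e-02, -3.06526068e-04,
       -1.22414857e+00, -2.88091196e-01]), 'qd': array([-0.0001533 , -0.00169093, -0.00118391, -0.00121675, -0.00112876,
       -0.00143951]), 'joint_efforts': array([ 1.41250261e-03, -5.82724857e+01,  2.93059909e+01,  6.99716270e+00,
        6.90697329e-03, -1.72044456e-04]), 'eef_pos': array([ 0.23555556, -0.63206104,  0.23663354]), 'ee_rot': array([ 3.13991051e+00, -1.97974281e-04, -2.78489250e+00]), 'force': array([-0.30285519,  0.06909347, -0.19033491]), 'moment': array([-0.01132912, -0.01938498,  0.02905533]), 'width': 0.08733084770934926}
scene {'camera_matrix': array([[616.60410977,   0.        , 319.4441943 ],
       [  0.        , 616.60410977, 247.22061175],
       [  0.        ,   0.        ,   1.        ]]), 'extrinsics': array([[-8.51103643e-01,  5.24997679e-01,  1.57485780e-04,
         4.67721478e-01],
       [-2.90780101e-01, -4.71649903e-01,  8.32462193e-01,
        -2.50534517e-04],
       [ 4.37114997e-01,  7.08465811e-01,  5.54081829e-01,
        -1.84645358e+00],
    
[... 394 characters left out ...]
, -0.51561647],
       [-0.056876  ,  0.00921212,  0.99833875, -1.36023591],
       [ 0.        ,  0.        ,  0.        ,  1.        ]])} (480, 640, 3)
wrist {'camera_matrix': array([[371.64829954,   0.        , 315.43874746],
       [  0.        , 371.64829954, 239.11311451],
       [  0.        ,   0.        ,   1.        ]]), 'hand_eye': array([[ 3.28359503e-04,  9.51548517e-01,  3.07498474e-01,
         8.32546630e-02],
       [ 9.99999160e-01, -6.97957983e-04,  1.09197829e-03,
        -7.36358027e-05],
       [ 1.25369133e-03,  3.07497857e-01, -9.51547947e-01,
        -1.47302278e-01],
       [ 0.00000000e+00,  0.00000000e+00,  0.00000000e+00,
         1.00000000e+00]])} (480, 640, 3)
```

View pics/scene0.png

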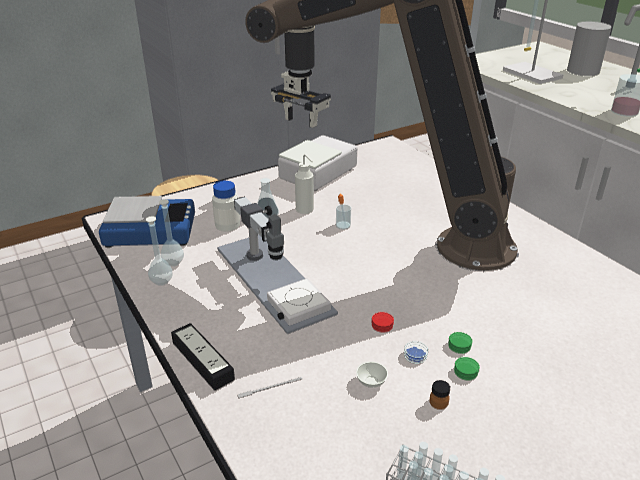

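View pics/top0.png

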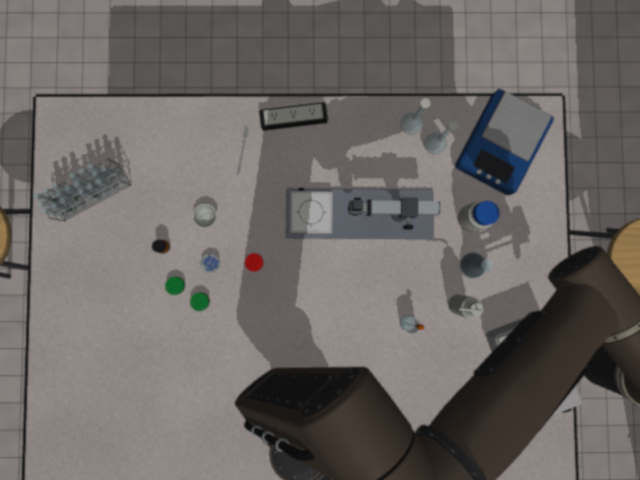

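View pics/wrist0.png

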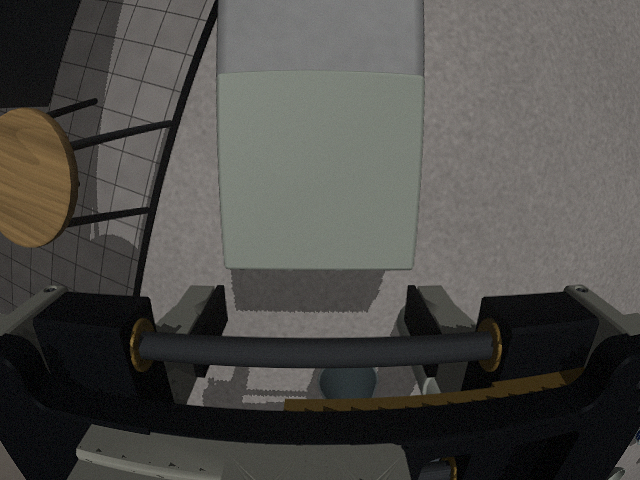

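```bash
cat > h.py <<'E'
import numpy as np,cv2
from scipy.spatial.transform import Rotation as R
from station import *
P={n:camera_params(n) for n in ("scene","top","wrist")}
def ray(n,uv,st=None):
    u,v=uv;K=P[n]["camera_matrix"]
    a=np.array([(u-K[0,2])/K[0,0],(v-K[1,2])/K[1,1]])
    if n=="wrist":
        th=np.hypot(*a);d=np.array([*(a/max(th,1e-9)*np.sin(th)),np.cos(th)]);d=d*[1,-1,-1]
        H=P[n]["hand_eye"];Rw=R.from_euler("xyz",st["ee_rot"]).as_matrix()
        return Rw@H[:3,3]+st["eef_pos"],Rw@H[:3,:3]@d
    d=np.array([a[0],-a[1],-1.]);E=P[n]["extrinsics"]
    return -E[:3,:3].T@E[:3,3],E[:3,:3].T@d
def plane(n,uv,z,st=None):
    o,d=ray(n,uv,st);return o+d*(z-o[2])/d[2]
def proj(n,p,st=None):
    K=P[n]["camera_matrix"];p=np.asarray(p,float)
    if n=="wrist":
        H=P[n]["hand_eye"];Rw=R.from_euler("xyz",st["ee_rot"]).as_matrix()
        c=H[:3,:3].T@(Rw.T@(p-st["eef_pos"])-H[:3,3]);c=c*[1,-1,-1]
        r=np.hypot(c[0],c[1]);th=np.arctan2(r,c[2]);q=c[:2]/max(r,1e-9)*th
    else:
        E=P[n]["extrinsics"];c=(E[:3,:3]@p+E[:3,3])*[1,-1,-1];q=c[:2]/c[2]
    return q*K[0,0]+K[:2,2]
def cross(l):
    A=np.zeros((3,3));b=np.zeros(3)
    for o,d in l:
        d=d/np.linalg.norm(d);M=np.eye(3)-np.outer(d,d);A+=M;b+=M@o
    p=np.linalg.solve(A,b);return p,[np.linalg.norm((np.eye(3)-np.outer(d,d)/(d@d))@(p-o)) for o,d in l]
E
python3 - <<'E'
from h import *
im=cv2.imread("pics/top0.png");c=im[170:320,150:450]
cv2.imwrite("pics/top0z.png",cv2.resize(im[180:280,190:450],None,fx=3,fy=3,interpolation=cv2.INTER_CUBIC))
im=cv2.imread("pics/scene0.png")
cv2.imwrite("pics/scene0z.png",cv2.resize(im[180:400,210:480],None,fx=2.7,fy=2.7,interpolation=cv2.INTER_CUBIC))
for n in("top","scene"):
    im=cv2.imread(f"pics/{n}0.png");h=cv2.cvtColor(im,cv2.COLOR_BGR2HSV)
    m=cv2.inRange(h,(105,60,60),(130,255,255));
    k,l,s,ce=cv2.connectedComponentsWithStats(m)
    for i in range(1,k):
        if s[i,4]>15:print(n,s[i],ce[i],plane(n,ce[i],0.005))
E
```

```text
top [ 456   90   97  103 1838] [498.08650707 149.9515778 ] [ 0.78508141 -0.59884436  0.005     ]
top [478 171  10   6  22] [483.04545455 173.68181818] [ 0.71290059 -0.55143734  0.005     ]
top [488 177   9   5  20] [492.6  178.65] [ 0.69770923 -0.57988567  0.005     ]
top [474 200  26  25 504] [486.46825397 212.6547619 ] [ 0.59500153 -0.55870987  0.005     ]
top [203 255  16  16 160] [210.39375 262.775  ] [0.44937901 0.26531283 0.005     ]
scene [213 180  22  19 346] [223.72543353 188.98843931] [ 0.49319295 -0.72455239  0.005     ]
scene [166 199  29  45 638] [181.0015674 222.3369906] [ 0.70090867 -0.591203    0.005     ]
scene [151 204  20  40 352] [160.42613636 226.13068182] [ 0.7643058  -0.60338724  0.005     ]
scene [  99  222   57   24 1138] [125.19771529 233.65026362] [ 0.87181011 -0.61786569  0.005     ]
scene [406 347  20  15 180] [415.34444444 353.57777778] [0.44715261 0.26637752 0.005     ]
```

View pics/top0z.png

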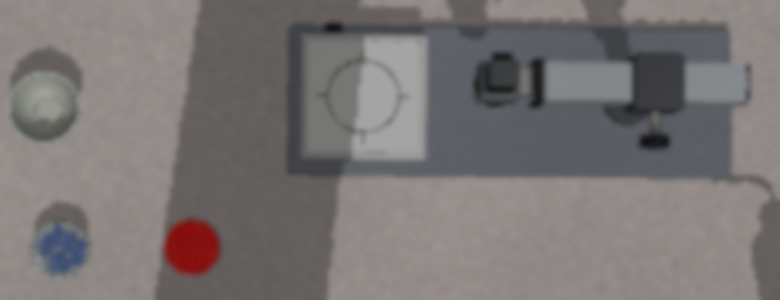

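View pics/scene0z.png

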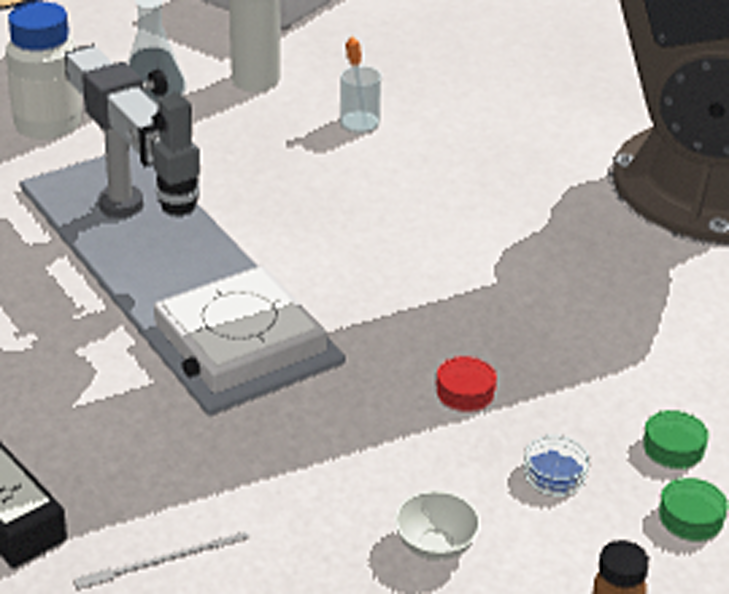

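```bash
python3 - <<'E'
from h import *
t=lambda a:(np.array(a)/3+[190,180]); s=lambda a:np.array(a)/2.7+[210,180]
print("ring",plane("top",t((363,96)),.04),plane("scene",s((240,315)),.04))
print("corn",[plane("top",t(c),.04)[:2].round(4) for c in((303,35),(425,35),(425,160),(303,160))])
print("base",[plane("top",t(c),.0)[:2].round(4) for c in((289,24),(727,26),(727,176),(289,172))])
print("grip top",plane("top",t((502,76)),.217))
print("grip scene top face",plane("scene",s((176,102)),.217))
for n,z in(("red",0),):pass
for nm,c in dict(red=(192,247),basin=(44,105)).items():print(nm,plane("top",t(c),.02))
for c in((199,301),(174,285),(160,246),(409,323)):print(c,plane("top",c,.02))
im=cv2.imread("pics/top0.png");h=cv2.cvtColor(im,cv2.COLOR_BGR2HSV)
d=np.load("pics/top0.npz")["d"];print(d[212,311],d[262,210],d[205,357])
E
```

```text
ring [ 0.59511015 -0.03342061  0.04      ] [ 0.59472733 -0.02732865  0.04      ]
corn [array([0.6549, 0.0246]), array([ 0.6545, -0.094 ]), array([ 0.5326, -0.0931]), array([0.5332, 0.0249])]
base [array([0.6726, 0.0406]), array([ 0.6689, -0.3989]), array([ 0.518, -0.396]), array([0.5241, 0.0408])]
grip top [ 0.59082859 -0.15178077  0.217     ]
grip scene top face [ 0.59394603 -0.14239577  0.217     ]
red [0.44987107 0.13442896 0.02      ]
basin [0.58990762 0.27992674 0.02      ]
(199, 301) [0.33813204 0.29426185 0.02      ]
(174, 285) [0.38500116 0.36749993 0.02      ]
(160, 246) [0.49914875 0.40983296 0.02      ]
(409, 323) [ 0.27064414 -0.31784761  0.02      ]
1.3531259 1.3629665 1.1770265
```

Emit:
play_rows:
  targets:
    - [0,0,0.04,0.0,0.01,0.055,1]
    - [0,0,0.04,0.02,0.035,0.045,1]
    - [0,0,0.04,0.03,0.05,0.01,1]
    - [0,0,0.04,0.03,0.05,0.01,1]
    - [0,0,0.04,0.03,0.05,0,1]
    - [0,0,0.04,0.03,0.05,0,1]
    - [0,0,0.04,0.03,0.05,0,1]
    - [0,0,0.04,0.03,0.05,0,1]
    - [0,0,0.04,0.03,0.05,0,1]
    - [0,0,0.04,0.03,0.05,0,1]
    - [0,0,0.03,0.03,0.05,0,1]
    - [0,0,0,0,0,0,1]
  grip_force: 15

```text
t: 1.65
eef_pos: [0.53, -0.119, 0.3558]
ee_rot: [3.134, 0.0, -2.343]
force: [0.6, 0.4, 0.2]
width: 0.088
```

```bash
python3 - <<'E'
from h import *
import json
s=get_state();print(s['t'],s['eef_pos'],s['ee_rot'],s['q'])
im,d=grab_frame("wrist");np.savez("pics/w1.npz",im=im,d=d,eef_pos=s['eef_pos'],ee_rot=s['ee_rot']);cv2.imwrite("pics/w1.png",im)
E
```

```text
1.65 [ 0.52999636 -0.11902297  0.35578366] [ 3.13399782e+00  5.01088997e-05 -2.34275113e+00] [ 0.13562085  0.08868113 -0.07177558 -0.00608943 -1.41497885 -0.9066165 ]
```

View pics/w1.png

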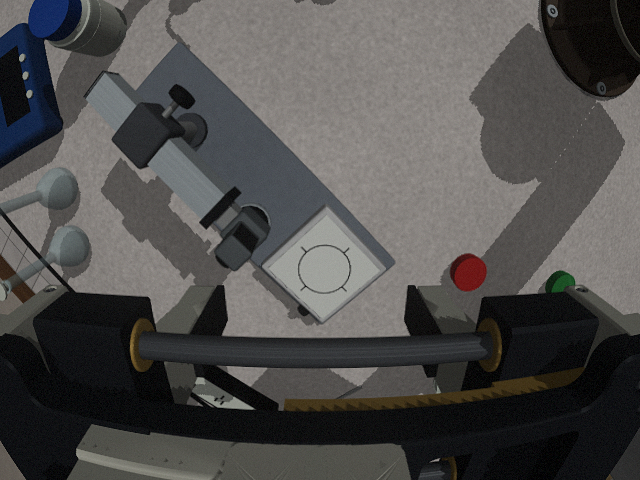

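```bash
python3 - <<'E'
from h import *
im=cv2.imread("pics/w1.png")
cv2.imwrite("pics/w1z.png",cv2.resize(im[180:340,190:410],None,fx=3.6,fy=3.6,interpolation=cv2.INTER_CUBIC))
E
```

```text
(no output)
```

View pics/w1z.png

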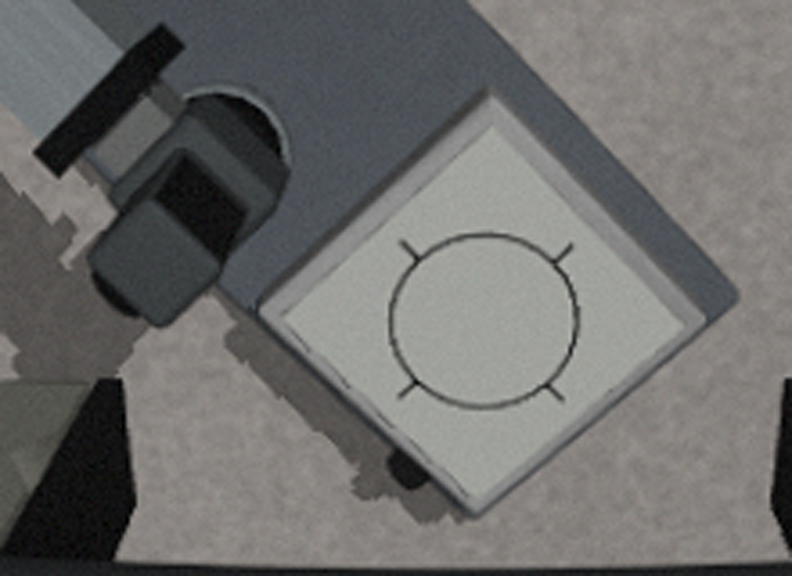

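```bash
python3 - <<'E'
from h import *
w=np.load("pics/w1.npz");st=dict(eef_pos=w['eef_pos'],ee_rot=w['ee_rot'])
z=lambda a:np.array(a)/3.6+[190,180]-.36
p=lambda a,h:plane("wrist",z(a),h,st)[:3].round(4)
print("ring",p((485,321),.04),"extremes",[p(c,.04)[:2] for c in((389,321),(580,321),(485,233),(485,409))])
tk=[p(c,.04)[:2] for c in((401,241),(572,244),(564,400),(399,398))];print("ticks",tk)
print("corn",[p(c,.04)[:2] for c in((490,127),(703,322),(478,500),(285,316))])
print("grip",[p(c,.217)[:2] for c in((88,258),(162,328),(222,268),(155,187))])
print("grip c",p((155,258),.217), "tri", cross([ray("wrist",z((155,258)),st),ray("top",np.array((502,76))/3+[190,180]),ray("scene",np.array((176,102))/2.7+[210,180])]))
print("ring tri",cross([ray("wrist",z((485,321)),st),ray("top",np.array((363,96))/3+[190,180]),ray("scene",np.array((240,315))/2.7+[210,180])]))
u=z((155,258)).astype(int);print(w['d'][u[1],u[0]],w['d'][tuple(z((485,321)).astype(int)[::-1])])
for c in((40,155),(62,172),(170,25),(184,45)):print("collar",p(c,.17)[:2])
# colour objects
m=cv2.inRange(cv2.cvtColor(w['im'],cv2.COLOR_BGR2HSV),(0,150,80),(8,255,255));print(plane("wrist",np.argwhere(m[:300])[:,::-1].mean(0),.01,st))
E
```

```text
ring [ 0.5956 -0.032   0.04  ] extremes [array([ 0.6213, -0.0571]), array([ 0.5702, -0.007 ]), array([ 0.5716, -0.0572]), array([ 0.621 , -0.0055])]
ticks [array([ 0.5957, -0.0764]), array([ 0.5516, -0.0317]), array([0.5967, 0.0131]), array([ 0.6413, -0.0319])]
corn [array([ 0.5427, -0.0847]), array([0.537 , 0.0266]), array([0.651 , 0.0219]), array([ 0.648 , -0.0858])]
grip [array([ 0.6041, -0.1639]), array([ 0.6044, -0.1399]), array([ 0.5829, -0.14  ]), array([ 0.5797, -0.1641])]
grip c [ 0.5925 -0.1527  0.217 ] tri (array([ 0.59179292, -0.1515466 ,  0.2126777 ]), [np.float64(0.0024413332019411), np.float64(0.0007559558042573638), np.float64(0.002421952702513387)])
ring tri (array([ 0.59484153, -0.03172189,  0.03778797]), [np.float64(0.0013515809617230903), np.float64(0.0017663189238970283), np.float64(0.0023247136571163084)])
0.302247 0.4998553
collar [ 0.6133 -0.1898]
collar [ 0.6125 -0.1823]
collar [ 0.5625 -0.188 ]
collar [ 0.5638 -0.1818]
[0.45057001 0.14267227 0.01      ]
```

Emit:
play_rows:
  targets:
    - [0,0,0,-0.01,0.045,-0.02,1]
    - [0,0,0,-0.01,0.05,-0.025,1]
    - [0,0,0,-0.01,0.05,-0.025,1]
    - [0,0,0,-0.01,0.05,-0.025,1]
    - [0,0,0,-0.01,0.05,-0.025,1]
    - [0,0,0,-0.01,0.05,-0.025,1]
    - [0,0,0,-0.01,0.05,-0.025,1]
    - [0,0,0,-0.01,0.045,-0.03,1]
    - [-0.005,-0.005,0,0,0,0,1]
    - [0,0,0,0,0,0,1]

```text
t: 2.95
eef_pos: [0.4459, 0.2695, 0.152]
ee_rot: [-3.138, 0.003, -2.359]
force: [0.5, 0.2, 0.7]
width: 0.0879
```

```bash
python3 - <<'E'
from h import *
s=get_state();print(s['t'],s['eef_pos'],s['ee_rot'],s['q'])
im,d=grab_frame("wrist");np.savez("pics/w2.npz",im=im,d=d,eef_pos=s['eef_pos'],ee_rot=s['ee_rot']);cv2.imwrite("pics/w2.png",im)
E
```

```text
2.95 [0.4459466  0.26951375 0.15200643] [-3.13776614e+00  2.60708959e-03 -2.35924037e+00] [ 0.92372506  0.17960194 -0.44866512  0.00514414 -0.94049365 -1.71520177]
```

View pics/w2.png

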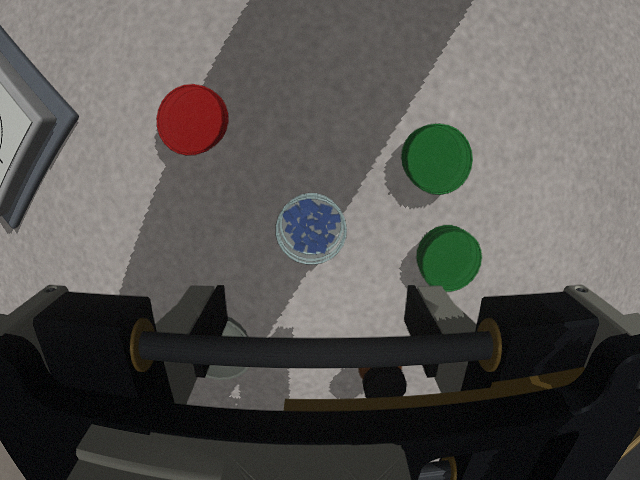

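```bash
python3 - <<'E'
from h import *
w=np.load("pics/w2.npz");st=dict(eef_pos=w['eef_pos'],ee_rot=w['ee_rot'])
im=w['im']
cv2.imwrite("pics/w2z.png",cv2.resize(im[180:280,262:362],None,fx=6,fy=6,interpolation=cv2.INTER_CUBIC))
m=cv2.inRange(cv2.cvtColor(im,cv2.COLOR_BGR2HSV),(105,90,60),(130,255,255))[:300]
c=np.argwhere(m[:,250:380])[:,::-1].mean(0)+[250,0];print(c,plane("wrist",c,.006,st))
for u in((312,229),(276,229),(348,229),(312,193),(312,265)):print(u,plane("wrist",u,.02,st))
E
```

```text
[310.40914097 225.33920705] [0.44953474 0.26562772 0.006     ]
(312, 229) [0.44776029 0.26597967 0.02      ]
(276, 229) [0.4677387  0.24590722 0.02      ]
(348, 229) [0.42780084 0.28595968 0.02      ]
(312, 193) [0.42738477 0.24581262 0.02      ]
(312, 265) [0.46935345 0.2873274  0.02      ]
```

View pics/w2z.png

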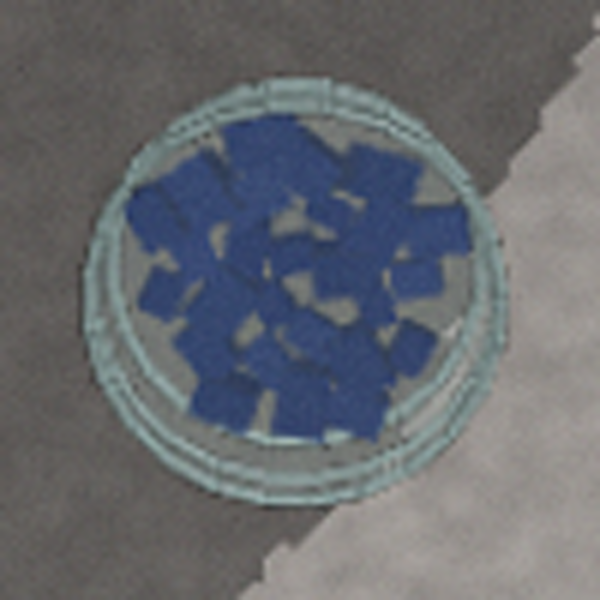

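Emit:
play_rows:
  targets:
    - [0.001,0.004,0,0.0025,-0.0035,-0.04,1]
    - [0,0,0,0,0,-0.04,1]
    - [0,0,0,0,0,-0.03,1]
    - [0,0,0,0,0,-0.01,1]
    - [0,0,0,0,0,0,1]

```text
t: 3.62
eef_pos: [0.4533, 0.2624, 0.0349]
ee_rot: [3.141, 0.011, -2.367]
force: [0.1, 0.8, 0.3]
width: 0.0874
```

Emit:
play_rows:
  targets:
    - [-0.008,0.008,0,-0.005,0.0035,-0.01,1]
    - [0,0,0,0,0,0,1]

```text
t: 3.88
eef_pos: [0.4493, 0.2669, 0.0266]
ee_rot: [3.141, 0.003, -2.368]
force: [0.1, 0.4, -0.3]
width: 0.0873
```

```bash
python3 - <<'E'
from h import *
s=get_state();print(s['t'],s['eef_pos'],s['ee_rot'],s['q'],s['qd'])
E
```

```text
3.875 [0.44927388 0.26690061 0.0265664 ] [ 3.14068931e+00  3.05785984e-03 -2.36810750e+00] [ 9.11504482e-01  3.49788908e-01 -5.75328404e-01 -7.91109722e-04
 -6.42526101e-01 -1.70818167e+00] [-0.00756163 -0.02766412  0.01572104  0.00821581 -0.00780503  0.00261928]
```

Emit:
play_rows:
  targets:
    - [-0.002,0.002,0,-0.0005,-0.001,-0.008,1]
    - [0,0,0,0,0,-0.004,1]
    - [0,0,0,0,0,0,1]

```text
t: 4.25
eef_pos: [0.449, 0.2666, 0.0146]
ee_rot: [3.141, 0.002, -2.367]
force: [0.1, -0.9, -0.3]
width: 0.0877
```

Emit:
play_rows:
  targets:
    - [0,0,0,0,0,0,0.75]
    - [0,0,0,0,0,0,0.7]
    - [0,0,0,0,0,0,0.66]
    - [0,0,0,0,0,0,0.62]
    - [0,0,0,0,0,0,0.5]
    - [0,0,0,0,0,0,0.4]
    - [0,0,0,0,0,0,0.4]
  grip_force: 12

```text
t: 5.12
eef_pos: [0.4491, 0.2667, 0.0149]
ee_rot: [3.141, 0.002, -2.367]
force: [0.5, 1.1, 0.1]
width: 0.0553
```

```bash
python3 - <<'E'
from h import *
s=get_state();print(s['t'],s['eef_pos'],s['ee_rot'],s['width'],s['force'])
im,d=grab_frame("scene");cv2.imwrite("pics/s3.png",im);print(proj("scene",s['eef_pos']))
x,y=proj("scene",s['eef_pos']).astype(int);cv2.imwrite("pics/s3z.png",cv2.resize(im[y-90:y+60,x-100:x+100],None,fx=4,fy=4))
E
```

```text
5.125 [0.44910361 0.26674731 0.01490838] [ 3.14056961e+00  2.12955318e-03 -2.36712608e+00] 0.055265491358566475 [0.53913151 1.10848125 0.10214456]
[415.15874777 350.87549827]
```

View pics/s3z.png

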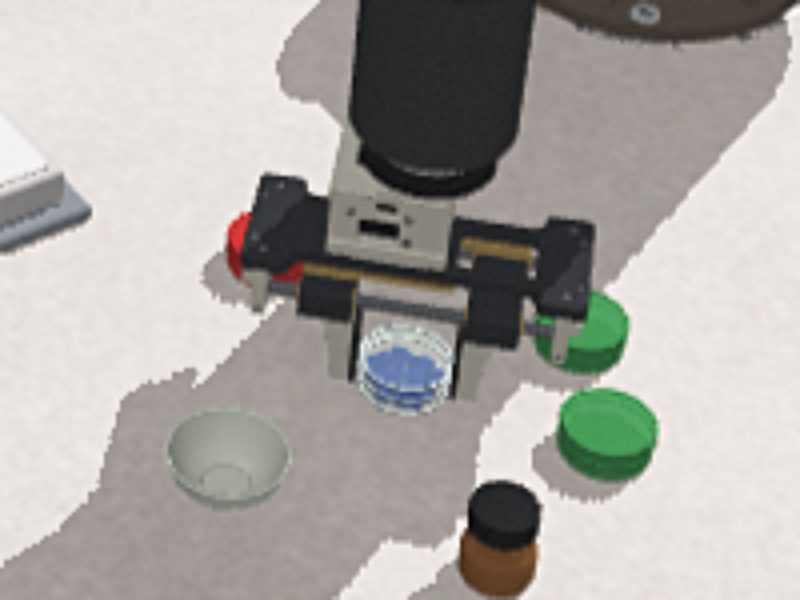

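Emit:
play_rows:
  targets:
    - [0,0,0,0,0,0.01,0.4]
    - [0,0,0,0,0,0.025,0.4]
    - [0,0,0,0,0,0.03,0.4]
    - [0,0,0,0.004,-0.008,0.025,0.4]
    - [0,0,0,0.01,-0.02,0.01,0.4]
    - [0,0,0,0.016,-0.03,0,0.4]
    - [0,0,0,0.018,-0.036,0,0.4]
    - [0,0,0,0.018,-0.036,0,0.4]
    - [0,0,0,0.018,-0.036,0,0.4]
    - [0,0,0,0.018,-0.036,0,0.4]
    - [0,0,0,0.016,-0.032,0,0.4]
    - [0,0,0,0.01,-0.02,0,0.4]

```text
t: 6.68
eef_pos: [0.5803, 0.0061, 0.1273]
ee_rot: [-3.14, 0.009, -2.362]
force: [-0.5, 1.2, -1.1]
width: 0.056
```

Emit:
play_rows:
  targets:
    - [-0.003,0.004,0,0.006,-0.016,-0.01,0.4]
    - [-0.003,0.003,0,0.006,-0.012,-0.01,0.4]
    - [0,0,0,0.003,-0.007,-0.01,0.4]
    - [0,0,0,0,0,0,0.4]

```text
t: 7.18
eef_pos: [0.5954, -0.0313, 0.0952]
ee_rot: [3.141, -0.001, -2.364]
force: [-1.2, -0.2, -1.7]
width: 0.0554
```

Emit:
play_rows:
  targets:
    - [0,0,0,0,-0.0005,-0.015,0.4]
    - [0,0,0,0,0,-0.012,0.4]
    - [0,0,0,0,0,-0.004,0.4]
    - [0,0,0,0,0,0,0.4]

```text
t: 7.68
eef_pos: [0.5948, -0.0304, 0.0618]
ee_rot: [3.141, -0.002, -2.362]
force: [-0.1, 0.3, -0.8]
width: 0.0557
```

```bash
python3 - <<'E'
from h import *
s=get_state();print(s['t'],s['eef_pos'],s['ee_rot'],s['width'],s['force'])
im,d=grab_frame("wrist");cv2.imwrite("pics/w4.png",im[180:]);
im,d=grab_frame("scene")
x,y=proj("scene",s['eef_pos']).astype(int);cv2.imwrite("pics/s4z.png",cv2.resize(im[y-90:y+60,x-100:x+100],None,fx=4,fy=4,interpolation=cv2.INTER_CUBIC))
E
```

```text
7.675 [ 0.59484184 -0.03038391  0.06178754] [ 3.14085799e+00 -1.80554356e-03 -2.36169809e+00] 0.05566384150672311 [-0.13726887  0.32722588 -0.78999063]
```

View pics/s4z.png

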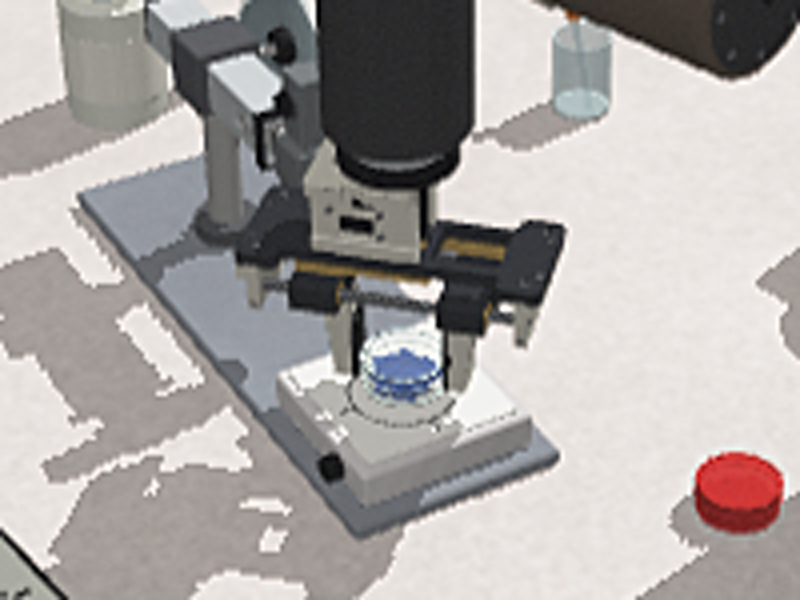

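View pics/w4.png

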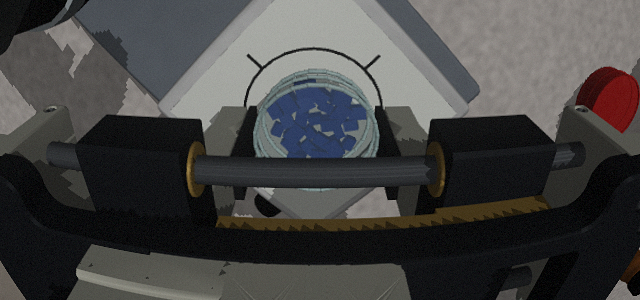

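```bash
python3 - <<'E'
from h import *
st=dict(eef_pos=[.59484,-.03038,.06179],ee_rot=[3.14086,-.0018,-2.3617])
for c in((248,234),(261,247),(380,235),(367,247),(313,228)):print(c,plane("wrist",c,.04,st).round(4))
a=[plane("wrist",c,.04,st)[:2] for c in((246,280),(251,262),(261,247),(285,233),(313,228),(343,233),(367,247),(377,262),(381,280))]
a=np.array(a);M=np.c_[2*a,np.ones(len(a))];x=np.linalg.lstsq(M,(a**2).sum(1),rcond=None)[0];print(x[:2],np.sqrt(x[2]+x[:2]@x[:2]))
E
```

```text
(248, 234) [ 0.5957 -0.0759  0.04  ]
(261, 247) [ 0.5961 -0.0669  0.04  ]
(380, 235) [ 0.5513 -0.0303  0.04  ]
(367, 247) [ 0.5599 -0.0304  0.04  ]
(313, 228) [ 0.5716 -0.0557  0.04  ]
[ 0.59589205 -0.0311166 ] 0.03520517038993355
```

Emit:
play_rows:
  targets:
    - [0,0,0,0.001,-0.001,-0.003,0.4]
    - [0,0,0,0,0,-0.0015,0.4]
    - [0,0,0,0,0,-0.001,0.4]
    - [0,0,0,0,0,0,0.4]

```text
t: 8.28
eef_pos: [0.5969, -0.0314, 0.0575]
ee_rot: [-3.141, 0.001, -2.362]
force: [-0.3, 0.2, -0.5]
width: 0.0556
```

Emit:
play_rows:
  targets:
    - [0,0,0,-0.0005,0,-0.001,0.4]
    - [0,0,0,0,0,-0.0008,0.4]
    - [0,0,0,0,0,-0.0005,0.4]
    - [0,0,0,0,0,0,0.4]

```text
t: 8.78
eef_pos: [0.5964, -0.0314, 0.0552]
ee_rot: [-3.141, 0.001, -2.362]
force: [0.0, 0.5, -1.0]
width: 0.0554
```

Emit:
play_rows:
  targets:
    - [0,0,0,0,0,-0.0005,0.4]
    - [0,0,0,0,0,0,0.4]

```text
t: 9.02
eef_pos: [0.5965, -0.0314, 0.055]
ee_rot: [-3.141, 0.001, -2.362]
force: [-1.0, 0.1, -0.7]
width: 0.0552
```

Emit:
play_rows:
  targets:
    - [0,0,0,0,0,-0.0007,0.4]
    - [0,0,0,0,0,-0.0004,0.4]
    - [0,0,0,0,0,0,0.4]

```text
t: 9.4
eef_pos: [0.5966, -0.0314, 0.055]
ee_rot: [-3.14, 0.001, -2.361]
force: [-0.0, 0.4, -0.7]
width: 0.0558
```

```bash
python3 - <<'E'
from h import *
s=get_state();print(s['t'],s['eef_pos'],s['ee_rot'],s['width'],s['force'])
im,d=grab_frame("wrist");cv2.imwrite("pics/w5.png",im[180:]);
im,d=grab_frame("scene")
s=get_state();print(s['force'])
x,y=proj("scene",s['eef_pos']).astype(int);cv2.imwrite("pics/s5z.png",cv2.resize(im[y-35:y+40,x-50:x+50],None,fx=8,fy=8,interpolation=cv2.INTER_CUBIC))
E
```

```text
9.4 [ 0.5965533  -0.03137072  0.05500278] [-3.14009387e+00  1.19151425e-03 -2.36123331e+00] 0.05575564368698538 [-0.04747181  0.38767707 -0.67884749]
[-1.2992072   0.54547069  3.16517766]
```

View pics/s5z.png

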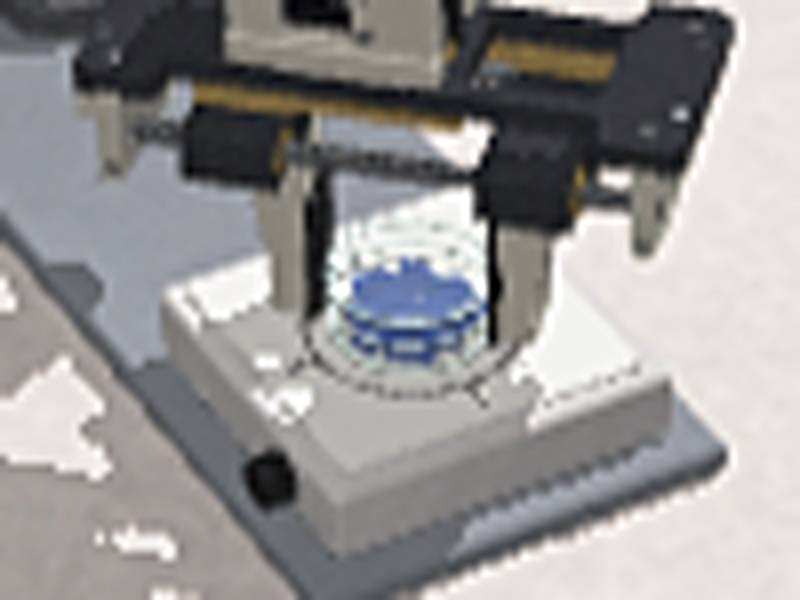

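Emit:
play_rows:
  targets:
    - [0,0,0,0,0,0,0.64]
    - [0,0,0,0,0,0,0.67]
    - [0,0,0,0,0,0,0.75]
    - [0,0,0,0,0,0,0.9]
    - [0,0,0,0,0,0,1]
    - [0,0,0,0,0,0,1]

```text
t: 10.25
eef_pos: [0.5967, -0.0314, 0.0543]
ee_rot: [-3.14, 0.001, -2.361]
force: [-0.8, -0.6, 0.8]
width: 0.0864
```

Emit:
play_rows:
  targets:
    - [0,0,0,0,0,0.02,1]
    - [0,0,0,0,0,0.045,1]
    - [0,0,0,0,0,0.055,1]
    - [0,0,0.05,0,0,0.055,1]
    - [0,0,0.12,0,0,0.055,1]
    - [0,0,0.15,0,0,0.05,1]
    - [0,0,0.15,0,-0.01,0,1]
    - [0,0,0.15,0,-0.02,0,1]
    - [0,0,0.12,0,-0.02,0,1]
    - [0,0,0.03,0,0,0,1]
    - [0,0,0,0,0,0,1]

```text
t: 11.62
eef_pos: [0.5935, -0.0829, 0.3445]
ee_rot: [-3.136, -0.003, -1.568]
force: [0.4, 0.3, -0.2]
width: 0.0875
```

```bash
python3 - <<'E'
from h import *
s=get_state();print(s['t'],s['eef_pos'],s['ee_rot'],s['width'],s['force'],s['q'])
im,d=grab_frame("wrist");np.savez("pics/w6.npz",im=im,d=d,eef_pos=s['eef_pos'],ee_rot=s['ee_rot']);cv2.imwrite("pics/w6.png",im)
im,d=grab_frame("scene");cv2.imwrite("pics/s6.png",im)
E
```

```text
11.625 [ 0.5934859  -0.08290708  0.34446209] [-3.13583119e+00 -2.80029929e-03 -1.56790030e+00] 0.08754786045728695 [ 0.37907269  0.34584391 -0.21396421] [ 0.18947212  0.18142577  0.00851177  0.00388175 -1.39274157 -0.18724573]
```

View pics/w6.png

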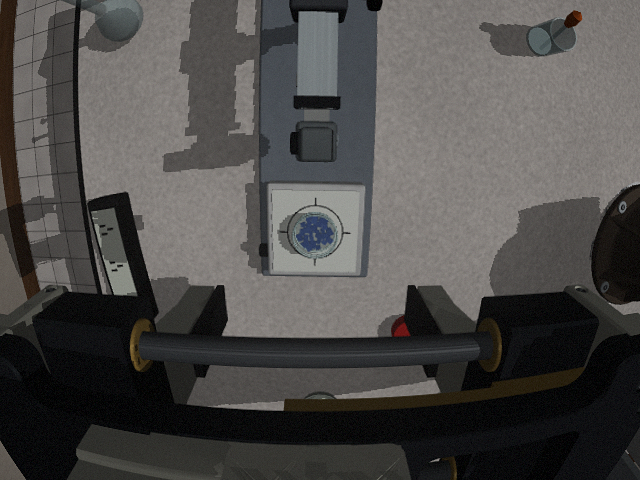

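View pics/s6.png

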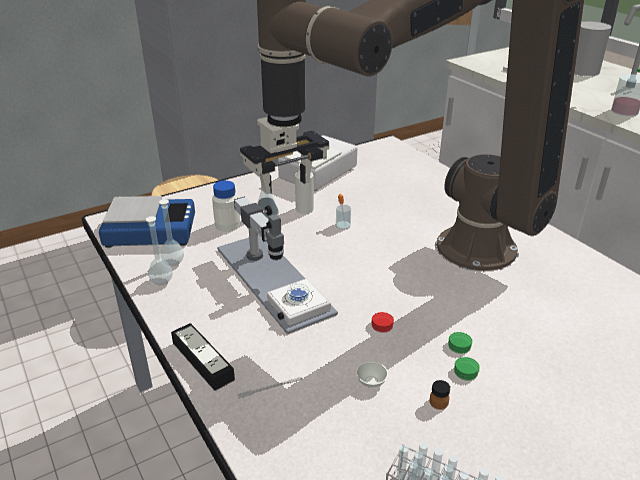

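```bash
python3 - <<'E'
from h import *
w=np.load("pics/w6.npz");cv2.imwrite("pics/w6z.png",cv2.resize(w['im'][80:280,240:390],None,fx=4,fy=4,interpolation=cv2.INTER_CUBIC)[:,:])
E
```

```text
(no output)
```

View pics/w6z.png

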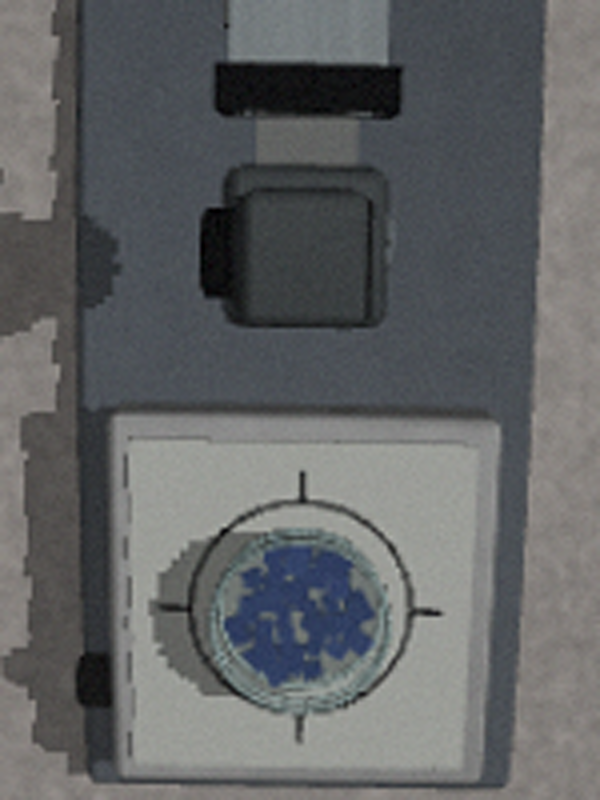

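```bash
python3 - <<'E'
from h import *
w=np.load("pics/w6.npz");st=dict(eef_pos=w['eef_pos'],ee_rot=w['ee_rot'])
z=lambda a:np.array(a)/4+[240,80]-.37
p=lambda a,h:plane("wrist",z(a),h,st).round(4)
print("ring",p((301,608),.04),[p(c,.04)[:2] for c in((188,608),(414,608),(302,500),(299,716),(302,472),(299,742))])
print("dish top",p((299,620),.06),p((210,620),.06),p((388,620),.06), "bot",p((299,608),.05))
print("grip",p((306.5,256.5),.217),[p(c,.217)[:2] for c in((243,190),(370,190),(370,325),(243,325))])
print("button",p((200,252),.197)); print("collar",[p(c,.165)[:2] for c in((215,118),(402,118))])
E
```

```text
ring [ 0.5965 -0.032   0.04  ] [array([ 0.6324, -0.0319]), array([ 0.5606, -0.0322]), array([ 0.5963, -0.0671]), array([0.597 , 0.0045]), array([ 0.5963, -0.076 ]), array([0.597 , 0.0136])]
dish top [ 0.597  -0.0342  0.06  ] [ 0.6241 -0.034   0.06  ] [ 0.5699 -0.0343  0.06  ] bot [ 0.597 -0.035  0.05 ]
grip [ 0.5945 -0.1519  0.217 ] [array([ 0.6061, -0.1642]), array([ 0.583 , -0.1643]), array([ 0.5827, -0.1392]), array([ 0.6062, -0.1391])]
button [ 0.6155 -0.1518  0.197 ]
collar [array([ 0.6146, -0.1797]), array([ 0.5742, -0.1799])]
```

Emit:
play_rows:
  targets:
    - [0.003,0.006,-0.012,0.001,-0.025,0,1]
    - [0,0,0,0.001,-0.025,-0.01,1]
    - [0,0,0,0,-0.018,-0.02,1]
    - [0,0,0,0,0,-0.03,1]
    - [0,0,0,0,0,-0.02,1]
    - [0,0,0,0,0,0,1]

```text
t: 12.48
eef_pos: [0.5961, -0.1493, 0.2622]
ee_rot: [3.141, 0.0, -1.583]
force: [0.4, 0.1, 0.7]
width: 0.0874
```

Emit:
play_rows:
  targets:
    - [0,0,0,-0.0005,-0.0025,-0.025,1]
    - [0,0,0,0,0,-0.025,1]
    - [0,0,0,0,0,-0.015,1]
    - [0,0,0,0,0,-0.003,1]
    - [0,0,0,0,0,0,1]

```text
t: 13.1
eef_pos: [0.5989, -0.1506, 0.1979]
ee_rot: [-3.135, -0.001, -1.582]
force: [-1.0, -0.0, 0.6]
width: 0.0875
```

```bash
python3 - <<'E'
from h import *
s=get_state();print(s['t'],s['eef_pos'],s['ee_rot'],s['width'],s['force'],s['q'])
im,d=grab_frame("wrist");np.savez("pics/w7.npz",im=im,d=d,eef_pos=s['eef_pos'],ee_rot=s['ee_rot']);cv2.imwrite("pics/w7.png",im)
im,d=grab_frame("scene");x,y=proj("scene",s['eef_pos']).astype(int);cv2.imwrite("pics/s7z.png",cv2.resize(im[y-60:y+60,x-80:x+80],None,fx=5,fy=5,interpolation=cv2.INTER_CUBIC))
E
```

```text
13.1 [ 0.59885456 -0.15057459  0.19787178] [-3.13492176e+00 -9.03375495e-04 -1.58199713e+00] 0.08754760568041116 [-1.04084501 -0.03762406  0.56731006] [ 0.07040622  0.28882091 -0.18335125  0.00162706 -1.09204964 -0.08234879]
```

View pics/w7.png

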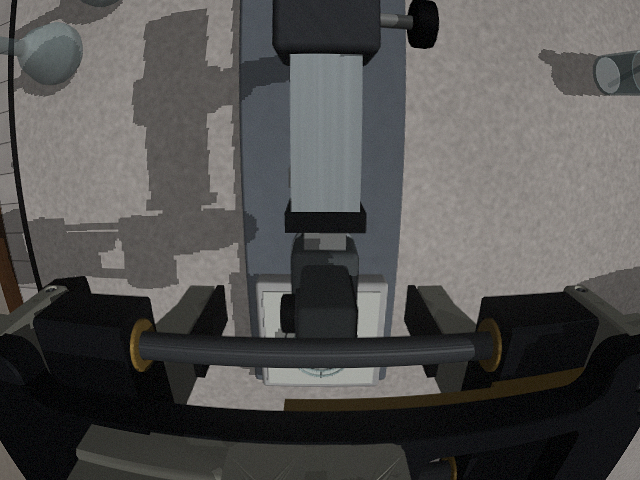

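View pics/s7z.png

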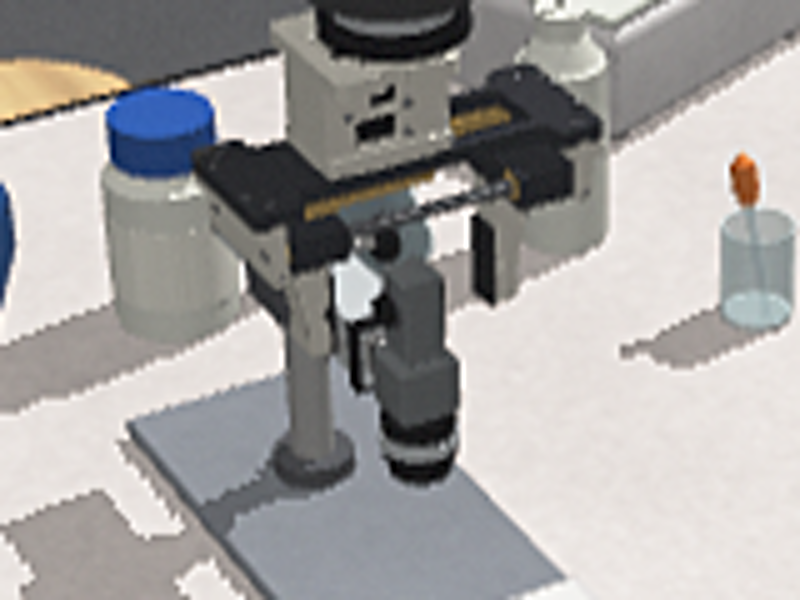

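Emit:
play_rows:
  targets:
    - [0.001,0.006,0,-0.003,-0.001,-0.007,1]
    - [0,0,0,0,0,0,1]

```text
t: 13.45
eef_pos: [0.5961, -0.1517, 0.1916]
ee_rot: [-3.139, 0.0, -1.582]
force: [-0.4, 0.4, 0.4]
width: 0.0872
```

Emit:
play_rows:
  targets:
    - [0,0.002,0,-0.0005,0,-0.002,0.8]
    - [0,0,0,0,0,0,0.6]
    - [0,0,0,0,0,0,0.48]
    - [0,0,0,0,0,0,0.42]
    - [0,0,0,0,0,0,0.38]
    - [0,0,0,0,0,0,0.35]
    - [0,0,0,0,0,0,0.33]
  grip_force: 30

```text
t: 14.32
eef_pos: [0.5963, -0.1518, 0.19]
ee_rot: [-3.14, 0.0, -1.582]
force: [2.6, -0.4, -1.1]
width: 0.0299
```

Emit:
play_rows:
  targets:
    - [0,0,0,0,0,0,0.3]
    - [0,0,0,0,0,0,0.25]
    - [0,0,0,0,0,0,0.15]
    - [0,0,0,0,0,0,0.15]

```text
t: 14.82
eef_pos: [0.5949, -0.1518, 0.19]
ee_rot: [3.141, 0.0, -1.583]
force: [-2.1, 1.1, 0.3]
width: 0.0249
```

Emit:
play_rows:
  targets:
    - [0,0,0,0,0.004,0,0.15]
    - [0,0,0,0,0.008,0,0.15]
    - [0,0,0,0,0.01,0,0.15]

```text
t: 15.2
eef_pos: [0.5951, -0.132, 0.19]
ee_rot: [-3.142, -0.003, -1.584]
force: [-0.6, -6.2, -2.3]
width: 0.0251
```

Emit:
play_rows:
  targets:
    - [0,0,0,0,0.012,0,0.15]
    - [0,0,0,0,0.015,0,0.15]
    - [0,0,0,0,0.015,0,0.15]
    - [0,0,0,0,0.015,0,0.15]
    - [0,0,0,0,0.012,0,0.15]
    - [0,0,0,0,0.008,0,0.15]
    - [0,0,0,0,0,0,0.15]

```text
t: 16.08
eef_pos: [0.5961, -0.058, 0.1902]
ee_rot: [-3.141, -0.012, -1.584]
force: [-0.7, -4.9, -0.2]
width: 0.0246
```

```bash
python3 - <<'E'
from h import *
s=get_state();print(s['t'],s['eef_pos'],s['ee_rot'],s['width'],s['force'],s['q'])
im,d=grab_frame("wrist");np.savez("pics/w8.npz",im=im,d=d,eef_pos=s['eef_pos'],ee_rot=s['ee_rot']);cv2.imwrite("pics/w8.png",im)
cv2.imwrite("pics/w8z.png",cv2.resize(im[90:290,240:400],None,fx=4,fy=3,interpolation=cv2.INTER_CUBIC))
E
```

```text
16.075 [ 0.59606396 -0.05802968  0.1901845 ] [-3.14102382 -0.01227097 -1.58406487] 0.024598359582167936 [-0.66162061 -4.9130139  -0.18570307] [ 0.23671983  0.26843621 -0.23574572  0.01372094 -1.0691388  -0.25659826]
```

View pics/w8z.png

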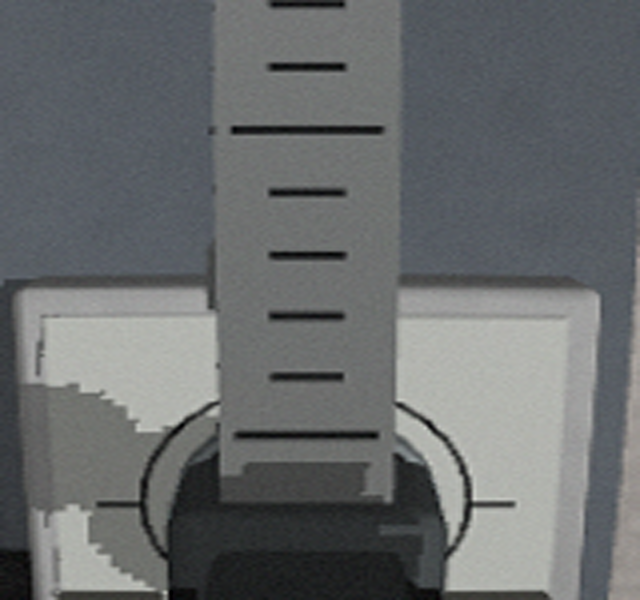

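```bash
python3 - <<'E'
import cv2
im=cv2.imread("pics/w8.png");cv2.imwrite("pics/w8y.png",cv2.resize(im[0:200,240:400],None,fx=4,fy=3,interpolation=cv2.INTER_CUBIC))
E
```

```text
(no output)
```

View pics/w8y.png

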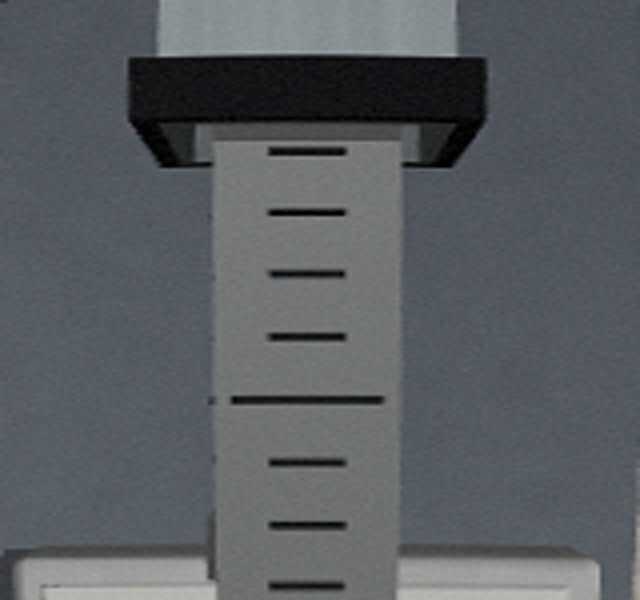

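```bash
python3 - <<'E'
from h import *
w=np.load("pics/w8.npz");st=dict(eef_pos=w['eef_pos'],ee_rot=w['ee_rot'])
z=lambda a:np.array(a)/[4,3]+[240,0]-[.37,.33]
p=lambda a,h:plane("wrist",z(a),h,st).round(4)
for c in((130,122),(307,122),(487,122)):print("collar front top",p(c,.170))
for c in((130,58),(487,58)):print("collar back top",p(c,.170))
for r in(122,130,140):print(r,p((307,r),.161))
for k,r in((90,151),(80,212),(70,274),(60,337),(50,400),(40,462.5),(30,524.5),(20,586),(10,376+270),(0,435+270)):q=p((307,r),.161);print(k,q,(q[1]+.0)*1000-0-k*-1)
d=w['d']
for c in((307,122-6),(307,130),(307,145),(180,145),(150,140),(200,150)):
    u=z(c).round().astype(int);o,dd=ray("wrist",u,st);
    # depth along axis
    H=P["wrist"]["hand_eye"];ax=R.from_euler("xyz",st["ee_rot"]).as_matrix()@H[:3,:3]@np.array([0,0,-1.])
    print("depthpt",c,(o+dd/(dd@ax)*d[u[1],u[0]]).round(4))
E
```

```text
collar front top [ 0.6144 -0.181   0.17  ]
collar front top [ 0.5947 -0.1804  0.17  ]
collar front top [ 0.5746 -0.1806  0.17  ]
collar back top [ 0.6144 -0.1915  0.17  ]
collar back top [ 0.5743 -0.191   0.17  ]
122 [ 0.5946 -0.1825  0.161 ]
130 [ 0.5946 -0.1812  0.161 ]
140 [ 0.5947 -0.1795  0.161 ]
90 [ 0.5947 -0.1777  0.161 ] -87.69999999999999
80 [ 0.5948 -0.1676  0.161 ] -87.6
70 [ 0.5949 -0.1576  0.161 ] -87.6
60 [ 0.5951 -0.1475  0.161 ] -87.5
50 [ 0.5952 -0.1375  0.161 ] -87.5
40 [ 0.5953 -0.1275  0.161 ] -87.5
30 [ 0.5955 -0.1175  0.161 ] -87.5
20 [ 0.5956 -0.1075  0.161 ] -87.5
10 [ 0.5957 -0.0975  0.161 ] -87.5
0 [ 0.5958 -0.0875  0.161 ] -87.5
depthpt (307, 116) [ 0.5948 -0.1814  0.1705]
depthpt (307, 130) [ 0.5948 -0.1811  0.1613]
depthpt (307, 145) [ 0.5949 -0.1788  0.1604]
depthpt (180, 145) [ 0.6103 -0.1817  0.1489]
depthpt (150, 140) [ 0.6137 -0.1814  0.1557]
depthpt (200, 150) [ 0.6087 -0.1833  0.1361]
```

Emit:
play_rows:
  targets:
    - [0.003,0,0,0,0.008,0,0.15]
    - [0.003,0,0,0,0.008,0,0.15]
    - [0.003,0,0,0,0.006,0,0.15]
    - [0.002,0,0,0,0.003,0,0.15]
    - [0,0,0,0,0,0,0.15]

```text
t: 16.75
eef_pos: [0.5963, -0.0374, 0.1902]
ee_rot: [3.141, -0.007, -1.585]
force: [-0.2, -5.5, -1.2]
width: 0.0246
```

```bash
cat > sc.py <<'E'
from h import *
import sys
n=sys.argv[1]
s=get_state();print(s['t'],s['eef_pos'],s['ee_rot'],s['width'],s['force'])
im,d=grab_frame("wrist");np.savez(f"pics/{n}.npz",im=im,d=d,eef_pos=s['eef_pos'],ee_rot=s['ee_rot'])
cv2.imwrite(f"pics/{n}z.png",cv2.resize(im[0:200,240:400],None,fx=4,fy=3,interpolation=cv2.INTER_CUBIC))
st=s
c=int(round(proj("wrist",[s['eef_pos'][0]-.001,s['eef_pos'][1]-.07,.161],st)[0]))
g=im[:,c-5:c+6].mean((1,2));
rows=[r for r in range(5,280) if g[r]<g[r-1] and g[r]<=g[r+1] and g[r]<.75*np.median(g[max(0,r-8):r+9])]
for r in rows:
    a,b,e=g[r-1],g[r],g[r+1];rr=r+.5*(a-e)/(a-2*b+e)
    wide=im[int(r),c-17:c+18].mean(1)<.6*np.median(g)
    print(round(rr,2),plane("wrist",(c,rr),.161,st).round(4),wide.sum())
E
python3 sc.py w9
```

```text
16.75 [ 0.59630482 -0.03744915  0.19015817] [ 3.14124269 -0.00683881 -1.58508208] 0.024628077443164934 [-0.1820997  -5.52872002 -1.20450714]
10.06 [ 0.5942 -0.1772  0.161 ] 19
29.25 [ 0.5943 -0.1672  0.161 ] 35
49.34 [ 0.5945 -0.1571  0.161 ] 19
69.67 [ 0.5946 -0.1471  0.161 ] 19
90.38 [ 0.5948 -0.1371  0.161 ] 19
111.18 [ 0.5949 -0.1271  0.161 ] 19
132.25 [ 0.595  -0.1171  0.161 ] 35
153.21 [ 0.5952 -0.1071  0.161 ] 18
174.2 [ 0.5953 -0.097   0.161 ] 19
194.73 [ 0.5954 -0.087   0.161 ] 18
214.75 [ 0.5956 -0.077   0.161 ] 18
234.32 [ 0.5957 -0.067   0.161 ] 34
258.34 [ 0.5959 -0.0542  0.161 ] 35
```

View pics/w9z.png

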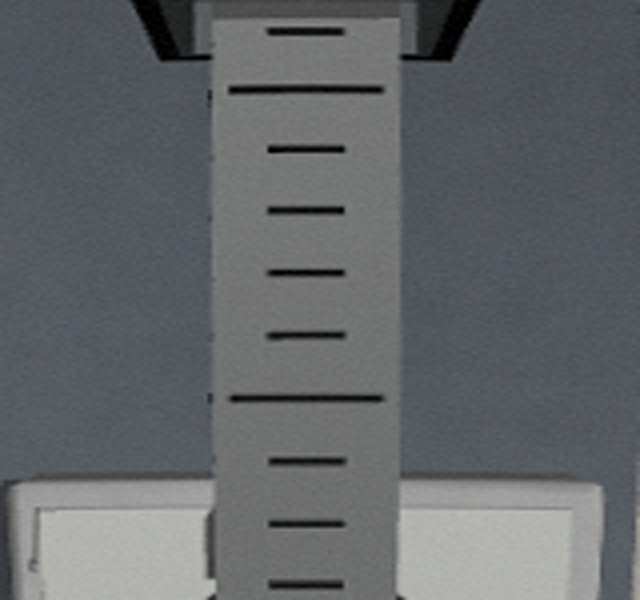

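Emit:
play_rows:
  targets:
    - [0.003,0,0,0,0.005,0,0.15]
    - [0.002,0,0,0,0.003,0,0.15]
    - [0,0,0,0,0,0,0.15]

```text
t: 17.18
eef_pos: [0.5964, -0.0323, 0.1902]
ee_rot: [3.141, -0.005, -1.586]
force: [-0.2, -5.9, -1.3]
width: 0.0244
```

```bash
python3 sc.py w10; python3 - <<'E'
import cv2,numpy as np
im=np.load("pics/w10.npz")['im'];cv2.imwrite("pics/w10y.png",cv2.resize(im[0:60,260:380],None,fx=6,fy=6,interpolation=cv2.INTER_NEAREST))
im=np.load("pics/w8.npz")['im'];cv2.imwrite("pics/w8x.png",cv2.resize(im[10:75,260:380],None,fx=6,fy=6,interpolation=cv2.INTER_NEAREST))
E
```

```text
17.175 [ 0.5963793  -0.03230697  0.19015715] [ 3.14062879 -0.00533303 -1.5856199 ] 0.024386504953000793 [-0.20479434 -5.90568726 -1.26470431]
9.66 [ 0.5942 -0.1721  0.161 ] 18
29.06 [ 0.5943 -0.1621  0.161 ] 35
49.26 [ 0.5945 -0.1519  0.161 ] 19
69.54 [ 0.5946 -0.142   0.161 ] 19
90.16 [ 0.5948 -0.132   0.161 ] 19
111.05 [ 0.5949 -0.122   0.161 ] 19
132.24 [ 0.5951 -0.1119  0.161 ] 35
153.22 [ 0.5952 -0.1019  0.161 ] 19
174.06 [ 0.5953 -0.0919  0.161 ] 19
194.64 [ 0.5955 -0.0818  0.161 ] 18
214.68 [ 0.5956 -0.0718  0.161 ] 19
234.36 [ 0.5957 -0.0618  0.161 ] 34
258.34 [ 0.5959 -0.049   0.161 ] 35
```

View pics/w10y.png

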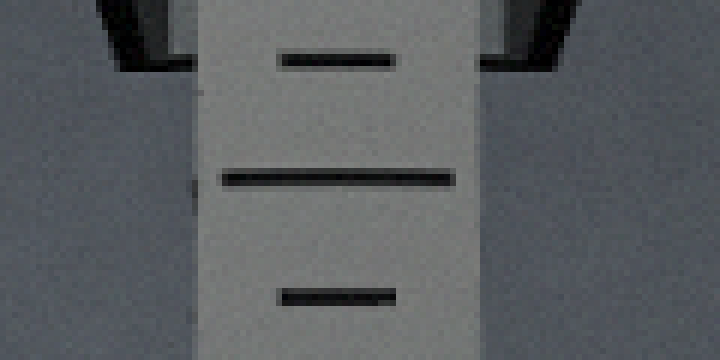

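View pics/w8x.png

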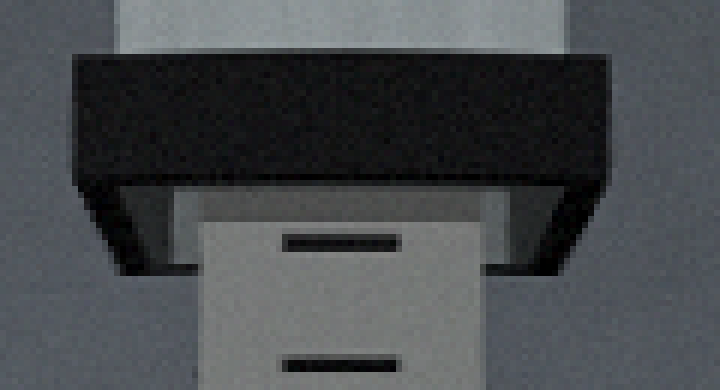

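Emit:
play_rows:
  targets:
    - [0.002,0,0,0,0.0015,0,0.15]
    - [0.001,0,0,0,0.0015,0,0.15]
    - [0,0,0,0,0,0,0.15]

```text
t: 17.6
eef_pos: [0.5964, -0.0322, 0.1902]
ee_rot: [3.14, -0.006, -1.586]
force: [0.3, -5.4, -1.0]
width: 0.0246
```

```bash
python3 sc.py w11|sed -n '1p;$p'; python3 sc.py w11b|tail -2; python3 - <<'E'
from h import *
w=np.load("pics/w6.npz");im=w['im'];st=dict(eef_pos=w['eef_pos'],ee_rot=w['ee_rot'])
for c in(308,316,324):print([(r,int(im[r,c].mean())) for r in range(93,114)])
for r in (108.5,109,109.5,110):print(r,plane("wrist",(316,r),.161,st)[1],plane("wrist",(316,r),.17,st)[1])
E
```

```text
17.6 [ 0.59638136 -0.03221177  0.19017916] [ 3.14003605 -0.00566751 -1.5860504 ] 0.02455934882829585 [ 0.29617592 -5.37237541 -0.97791935]
258.29 [ 0.5959 -0.049   0.161 ] 35
234.33 [ 0.5962 -0.0618  0.161 ] 35
258.38 [ 0.5964 -0.049   0.161 ] 35
[(93, 124), (94, 126), (95, 85), (96, 33), (97, 14), (98, 18), (99, 16), (100, 19), (101, 14), (102, 12), (103, 19), (104, 17), (105, 12), (106, 20), (107, 19), (108, 41), (109, 70), (110, 98), (111, 97), (112, 96), (113, 94)]
[(93, 123), (94, 125), (95, 79), (96, 32), (97, 15), (98, 14), (99, 21), (100, 19), (101, 15), (102, 11), (103, 13), (104, 19), (105, 24), (106, 13), (107, 15), (108, 28), (109, 72), (110, 102), (111, 95), (112, 97), (113, 98)]
[(93, 120), (94, 125), (95, 102), (96, 39), (97, 17), (98, 14), (99, 20), (100, 20), (101, 16), (102, 14), (103, 16), (104, 17), (105, 14), (106, 19), (107, 25), (108, 28), (109, 72), (110, 100), (111, 99), (112, 101), (113, 96)]
108.5 -0.18035831427780957 -0.17997255796835646
109 -0.17991220494390378 -0.17953857848765614
109.5 -0.1794661454594167 -0.17910464750095315
110 -0.17902013420154822 -0.1786707634295718
```

Emit:
play_rows:
  targets:
    - [0.002,0,0,0,0.003,0,0.15]
    - [0.002,0,0,0,0.002,0,0.15]

```text
t: 17.95
eef_pos: [0.5964, -0.0293, 0.1902]
ee_rot: [3.14, -0.004, -1.587]
force: [0.2, -6.0, -0.9]
width: 0.0244
```

```bash
python3 sc.py w12|sed -n '1p;$p';python3 sc.py w12b|sed -n '1p;$p'; python3 sc.py w12c|tail -2
```

```text
17.95 [ 0.59642642 -0.02929665  0.19018043] [ 3.13972439 -0.00398652 -1.5865476 ] 0.024377963381407047 [ 0.16581505 -6.02423548 -0.889102  ]
258.37 [ 0.5964 -0.046   0.161 ] 35
18.0 [ 0.59640728 -0.02918976  0.19015165] [ 3.13967441 -0.00386829 -1.58656705] 0.024489146957571675 [ 0.2118019  -5.7530782  -1.35935584]
258.27 [ 0.5964 -0.0459  0.161 ] 35
234.04 [ 0.5962 -0.0588  0.161 ] 35
258.48 [ 0.5964 -0.0458  0.161 ] 35
```

Emit:
play_rows:
  targets:
    - [0,0,0,0,-0.0003,0,0.15]
    - [0,0,0,0,0.0003,0,0.15]

```text
t: 18.35
eef_pos: [0.5964, -0.0309, 0.1902]
ee_rot: [3.139, -0.006, -1.587]
force: [-1.3, -6.1, -1.4]
width: 0.0245
```

```bash
python3 sc.py w13|sed -n '1p;13p';python3 sc.py w13b|sed -n '1p;13p'; python3 sc.py w13c
```

```text
18.35 [ 0.59641692 -0.03086392  0.19017742] [ 3.1394337  -0.00568926 -1.58668094] 0.024490153259141598 [-1.33044993 -6.1469063  -1.37540328]
234.33 [ 0.5962 -0.0604  0.161 ] 35
18.4 [ 0.5963965  -0.03092278  0.19016431] [ 3.13940155 -0.00576414 -1.58674669] 0.024383855767034807 [-1.09587208 -5.73951024 -2.15794269]
234.34 [ 0.5962 -0.0604  0.161 ] 35
18.45 [ 0.59640236 -0.03090972  0.19016962] [ 3.13942372 -0.00574034 -1.58674912] 0.02448944779043737 [-0.49655089 -5.64361864 -1.20796044]
9.81 [ 0.5945 -0.1707  0.161 ] 18
29.23 [ 0.5946 -0.1606  0.161 ] 35
49.27 [ 0.5948 -0.1505  0.161 ] 19
69.6 [ 0.595  -0.1406  0.161 ] 18
90.18 [ 0.5951 -0.1306  0.161 ] 19
111.18 [ 0.5953 -0.1206  0.161 ] 18
132.23 [ 0.5954 -0.1105  0.161 ] 35
153.22 [ 0.5956 -0.1005  0.161 ] 18
174.06 [ 0.5957 -0.0905  0.161 ] 18
194.7 [ 0.5959 -0.0804  0.161 ] 18
214.72 [ 0.596  -0.0704  0.161 ] 18
234.29 [ 0.5962 -0.0604  0.161 ] 35
258.44 [ 0.5964 -0.0476  0.161 ] 35
```

```bash
python3 - <<'E'
from h import *
im,d=grab_frame("scene");cv2.imwrite("pics/s14.png",im);cv2.imwrite("pics/s14z.png",cv2.resize(im[180:330,210:410],None,fx=4,fy=4,interpolation=cv2.INTER_CUBIC))
m=cv2.inRange(cv2.cvtColor(im,cv2.COLOR_BGR2HSV),(105,60,60),(130,255,255));k,l,s,ce=cv2.connectedComponentsWithStats(m)
for i in range(1,k):
    if s[i,4]>15 and 250<ce[i][0]<340:print(ce[i],plane("scene",ce[i],.046))
s=get_state();print(s['t'],s['eef_pos'],s['width'])
E
```

```text
[297.875      294.22794118] [ 0.59561268 -0.0307705   0.046     ]
18.55 [ 0.59637537 -0.03092565  0.1901739 ] 0.024459086834489073
```

View pics/s14z.png

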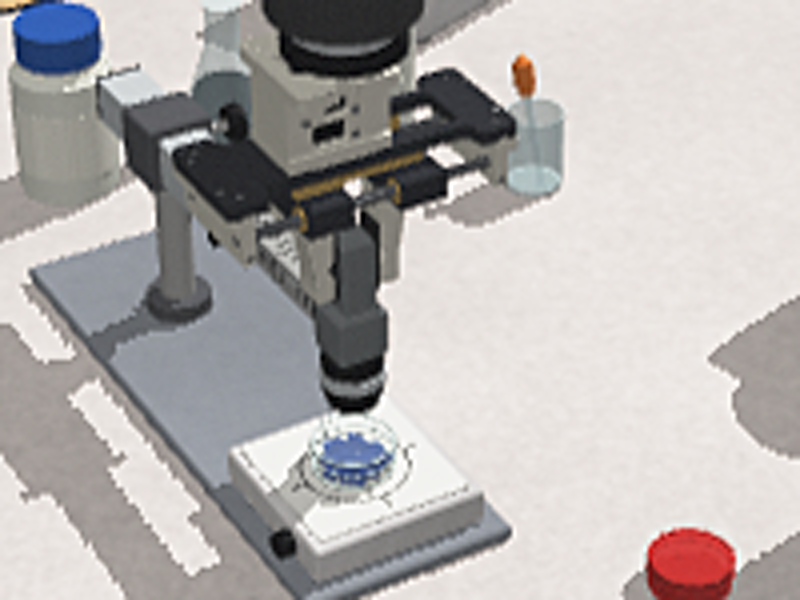

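View pics/s14.png

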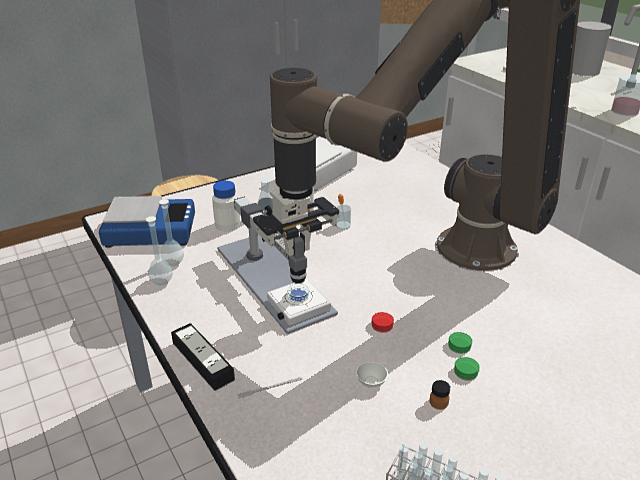

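The scene shows the dish inside the ring (about pixel (298, 294)), the camera above it, the boom held, and the bystanders where they were. I'm handing in now.

```bash
python3 -c "
from station import *
print(job_done())"
```

```text
the job is handed in; nothing more can be done
None
```

I put the covered dish on the stage inside the ring and let go of it. Then I squeezed the lock button, drew the boom out, and handed in at about 18.6 s still holding it near the 120 mm mark.

- **Dish:** it went down level and softly, with tool tilt under 0.2° and about 3 N just after contact. The wrist view put it 2–3 mm from the ring's centre. That leaves it inside, since its radius is 28 mm and the ring's is 35 mm. In the last scene picture it was still there.
- **Boom:** the scale reads about 119.9 mm and held steady over the last three readings, with a pull of about 6 N. The button is fully in: the grip width read 24.5 mm, and these width readings run about 1 mm low.
- **Disagreement:** my estimates of where the sleeve edge lies differed by about 1 mm between pictures, so the true reading could be anywhere from about 119 to 121 mm. On the first approach I overshot to about 121.5 mm and came back.
- **Other items:** the other glassware, jars and tools looked unmoved in the last scene picture. I judged this by eye and did not measure it.

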